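Clear the piled-up forming blocks to their places on the jeweller's bench

TASK

Take the pile of jeweller's forming blocks apart from the top down and put each thing in its own place, set down gently (not dropped), upright with hollows and grooves upward, without shifting the pliers and the hammer: the round tin in the empty well of the tin rack, the brass dapping block in the square recess of the punch stand, the grooved swage block in its rectangular tray. Last, put the heavy steel bench block on the rubber pad, centred and with its long sides along the pad's: rest one edge on the pad with the block clearly tilted, then lower the other end until it lies flat.

Things in the scene. Friction and masses are not known exactly. Their poses are not given: they have to be found in the camera images.
- tin: Round aluminium findings tin with a knurled screw lid and pale glass top, 32 mm diameter, 24 mm high, 60 g. Top of the pile. Origin: centre of its underside; z up its axis.
- dapping_block: Brass dapping block, 44 x 44 mm and 38 mm high, with small round hollows in its top and sides, about 0.5 kg. Second from the top of the pile, under the tin. Origin: centre of its underside; x and y square to its sides, z up.
- swage_block: Dark steel swage block, 74 mm (x) by 48 mm (y) by 24 mm high, four half-round grooves across its top running along y, about 0.55 kg. Third from the top, under the dapping block; grip across its 48 mm width (the y faces are unbroken to 16 mm height, grooves cut their top 8 mm). Origin: centre of its underside; z up.
- bench_block: Plain bright steel bench block, a flat slab 98 mm (x) by 66 mm (y) by 16 mm thick, about 0.8 kg. Bottom of the pile, flat on the table; grip it across its 66 mm width. Its short edges are the ends at x = -49 and +49 mm. Origin: centre of its underside; z up.
- tin_rack: Fixed brown wooden rack, 66 mm (x) by 130 mm (y) by 11 mm high, with two round wells 44 mm wide and 7 mm deep (floor 4 mm over the table; the empty one is lined grey). Origin: on the table under the centre of the EMPTY well. The other well, 64 mm toward +y, holds a like tin whose lid stands 28 mm over the table, so close the fingers along x when setting down.
- punch_stand: Fixed brown wooden stand, 16 mm high, with a square recess 56 x 56 mm, 10 mm deep (floor 6 mm over the table) and eight ball-ended steel dapping punches standing to 66 mm over the table. Origin: on the table under the recess centre; the stand reaches from x = -40 to +85 mm and y = -46 to +46 mm, the punches stand at x = 45 mm and beyond, so close the fingers along y when setting down.
- swage_tray: Fixed dark wooden tray, 110 mm (x) by 84 mm (y) by 10 mm high, with a grey-lined rectangular recess 86 mm (x) by 60 mm (y), 6 mm deep (floor 4 mm over the table). Origin: on the table under the recess centre.
- pad: Fixed flat black rubber pad, 130 mm (x) by 100 mm (y) by 8 mm thick, lying on the table, no rim. Origin: on the table under its centre; z up.
- pliers: Bystander: pliers with blue handles, 170 mm long, 18 mm high, loose on the bench. Origin: on the table under about the middle. Leave alone.
- hammer: Bystander: chasing hammer with a wooden handle, 205 mm long, 26 mm high, loose on the bench. Origin: on the table under about the middle. Leave alone.
Not all that is in view belongs to the job. Several things have the shape of the bench_block; the one meant has the colours described above.

How it is judged (in metres and radians):
On the way, in this order (a step that is already met when the one before it is completed fails the run):
1. the tin stands in the empty well of the rack (horizontal distance between tin and tin_rack below 0.01 m and z of tin in the frame of tin_rack below 0.008 m and angle between tin's own z axis and vertical below 0.1 rad), for 0.2 s.
2. the dapping block stands in the square recess of the punch stand (horizontal distance between dapping_block and punch_stand below 0.01 m and z of dapping_block in the frame of punch_stand below 0.01 m and angle between dapping_block's own z axis and vertical below 0.1 rad), for 0.2 s.
3. the swage block lies in its tray (horizontal distance between swage_block and swage_tray below 0.012 m and z of swage_block in the frame of swage_tray below 0.007 m and angle between swage_block's own z axis and vertical below 0.1 rad and angle between the x axis of swage_block and the x axis of swage_tray, either way round below 0.3 rad), for 0.2 s.
4. the bench block rests one edge on the rubber pad, tilted (angle between bench_block's own z axis and vertical between 0.08 and 0.8 rad and contact force between bench_block and pad above 0.3 N), for 0.1 s.
5. the bench block lies flat on the pad (horizontal distance between bench_block and pad below 0.015 m and z of bench_block in the frame of pad between 0.005 and 0.011 m and angle between bench_block's own z axis and vertical below 0.05 rad and angle between the x axis of bench_block and the x axis of pad, either way round below 0.2 rad), for 0.2 s.
At the end, for the whole second after the job is handed in: Tin and dapping block upright on the floors of their recesses (10 mm off centre), swage block grooves up on its tray floor (12 mm, 0.3 rad), bench block flat on the pad (15 mm off centre, long sides within 0.2 rad of the pad's); all released and at rest; pliers and hammer within 30 mm (all of step 1 and all of step 2 and all of step 3 and all of step 5 and linear speed of each of tin, dapping_block, swage_block, bench_block below 0.02 m/s); the robot touches nothing.
It fails at once if the pliers or the hammer are shifted more than 30 mm (distance of any of pliers, hammer from where it was at the start of the episode above 0.03 m).
It fails at once if the tin is dropped into its place from more than about a centimetre (horizontal distance between tin and tin_rack below 0.03 m and z of tin in the frame of tin_rack below 0.064 m and contact force between the fingers and tin below 0.1 N and linear speed of tin above 0.4 m/s).
It fails at once if the dapping block is dropped into its place from more than about a centimetre (horizontal distance between dapping_block and punch_stand below 0.03 m and z of dapping_block in the frame of punch_stand below 0.066 m and contact force between the fingers and dapping_block below 0.1 N and linear speed of dapping_block above 0.4 m/s).
It fails at once if the swage block is dropped into its place from more than about a centimetre (horizontal distance between swage_block and swage_tray below 0.03 m and z of swage_block in the frame of swage_tray below 0.064 m and contact force between the fingers and swage_block below 0.1 N and linear speed of swage_block above 0.4 m/s).
It fails at once if the bench block is dropped into its place from more than about a centimetre (horizontal distance between bench_block and pad below 0.03 m and z of bench_block in the frame of pad below 0.068 m and contact force between the fingers and bench_block below 0.1 N and linear speed of bench_block above 0.4 m/s).
It also fails if it takes over 109 s, if anything falls off the work surface, if the arm or the gripper's body presses on something with over 40 N, if the wrist force passes 120 N, or if a joint passes its speed limit or range.

ROBOT

A 6-joint arm with a two-finger parallel gripper is mounted at the origin on the work surface. World frame = base frame: x ahead of the robot, y to its left, z up, the work surface at z = 0. Lengths are in mm, angles in rad, forces in N, time in s.
With the tool pointing down it reaches from about 275 to 825 mm from the base axis. Payload 5.2 kg.
Tool frame: the origin (TCP) lies at the very end of the fingers, on their centre line; the grasp point (between the pads) lies 19 mm behind it; z points along the fingers, y is the direction in which the jaws open and shut (so a half turn about z gives the same grasp; the last joint's range is limited). The gripper opens to 93 mm and grips with 3 to 60 N. Pads are 15 mm wide; open, the fingers measure 128 mm over their backs; the gripper's body (75 mm by 188 mm) begins 65 mm behind the grasp point.
Start: joints at [-1.553, 0.259, 1.535, -0, 1.348, -0.203], TCP at [120.477, -536.647, 218.653] pointing down, gripper open.
Joint ranges: [-3.14, 3.14], [-0.91, 2.08], [0.19, 2.58], [-1.22, 4.36], [0.22, 2.71], [-3.12, 3.12]. Speed limits (rad/s): [2.57, 2.57, 3.14, 3.14, 3.14, 3.14].

INTERFACE

Orientations are given as [roll, pitch, yaw] about the fixed x, y, z axes, in that order (R = Rz(yaw) Ry(pitch) Rx(roll)).
In Python, from bench import robot gives the robot as it stands. The module is installed in compiled form; this text tells all that it offers. Calls block until the motion is done:
- robot.move_ptp(position, orientation): joint-space move of the TCP to a pose.
- robot.move_linear(position, ori=None, speed=150, f_stop=None): straight line of the TCP; ori=None keeps the orientation; speed is the mean speed in mm/s. With f_stop (N) it stops when the force on the tool has changed by that much, and returns True; else False.
- robot.move_j(angles): joint-space move.
- robot.move_gripper(opening): opening from 0.0 (shut) to 1.0 (fully open); the grip force is fixed at half the most; returns when the fingers have stopped.
- robot.sleep(seconds).
- robot.inverse_kinematics(position, orientation): joint angles nearest the present ones, or None.
- robot.get_image(name): name is "scene" or "side" or "wrist"; returns a dict with "img" (420x560x3 uint8, blue, green, red), "fovy" (degrees; the focal length in pixels is half the picture's height over the tangent of half this angle, whatever the lens; pixels are square), "cx", "cy" (the principal point, pixels), "eye" and "orientation" of the camera in the world. Camera axes: x right, y down, z forward; pixel columns grow to the right and rows downward; lengths in mm; the calibration is good to about 2 mm. The wrist camera is an equidistant fisheye: a pixel r from the principal point sees the ray r / f radians off the axis. A picture is of the moment at which its call begins. There is no depth.
A pose or a line that the arm cannot do raises robot.MotionError and nothing moves.
- robot.hand_in(): hands the job in, once; it reports no verdict.
Readings, each from a call of its own:
- robot.current_t(): time.
- robot.current_qpos(): joint angles.
- robot.current_joint_vel(): joint speeds.
- robot.current_joint_efforts(): joint torques, N m.
- robot.current_tcp_pos(): TCP position.
- robot.current_eef_rot(): TCP orientation.
- robot.current_contact_force(): force on the tool from outside, world axes, zero at the start.
- robot.current_ft_torque(): the same for the moment, N m.
- robot.current_gripper_width(): opening from 0.0 (shut) to 1.0 (fully open).
Only numpy, scipy, OpenCV 4.12 (cv2) and the standard library are available. Lean on these libraries where they do the work, as an engineer would, in place of code of your own. Each camera call takes 0.05 s, during which the arm holds its last target.

## Working session

There is one attempt and no reset: what is moved stays moved. The work goes in short steps, each a Python script; the robot and the scene stay as the last script left them, time stands still between calls to the robot, and variables do not carry over. Pictures are saved under pics/ and viewed, and the job is handed in when it is done.

```bash
ls; mkdir -p pics
python3 - <<'E'
from bench import robot
import cv2
for n in ["scene","side","wrist"]:
    d=robot.get_image(n); cv2.imwrite(f"pics/{n}0.png",d["img"])
    print(n,d["fovy"],d["cx"],d["cy"],d["eye"],d["orientation"])
print(robot.current_t(),robot.current_eef_rot())
E
```

```text
pics
scene 56.59916653229342 276.66312282305955 207.19959816362072 [1164.98238822  658.06418484  719.55272802] [-2.17997856  0.01566079  2.3552428 ]
side 42.82273239888669 275.15556652580085 205.13799658373364 [184.8164828  769.9529791  978.60716627] [-2.39365359e+00 -4.57825503e-04 -2.70814239e+00]
wrist 65.70646984690485 282.77732648199594 208.50577994610836 [ 183.94294599 -522.4330246   383.47604397] [ 2.90223601  0.00305698 -1.35048   ]
0.15 [-3.14027445e+00 -2.79414709e-04  2.20817080e-01]
```

View pics/scene0.png

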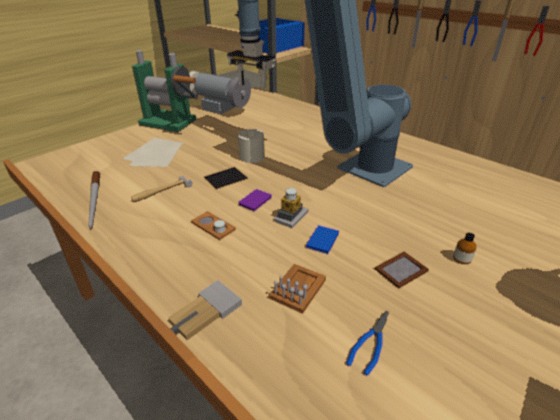

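View pics/side0.png

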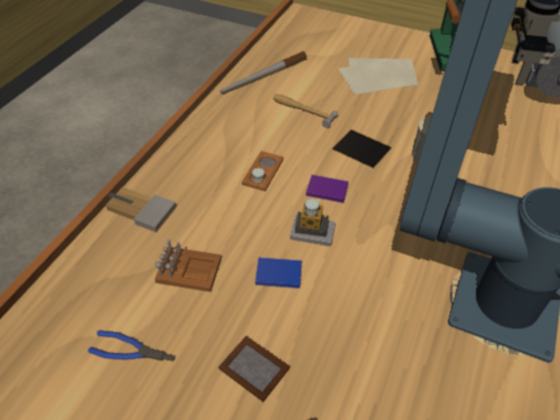

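View pics/wrist0.png

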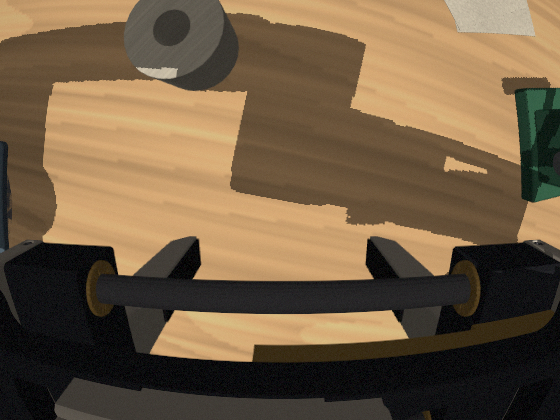

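The pile is at scene (290,208) and side (313,222). Two things could be mistaken for the bench block: the purple slab at scene (255,200), side (327,188), and the blue slab at scene (322,239), side (278,272). The bright steel slab under the pile is at scene (291,217). The purple and blue slabs also must not be disturbed. I'll get coarse positions first, then take close wrist views.

```bash
cat > h.py <<'E'
import numpy as np, cv2
from scipy.spatial.transform import Rotation as Ro
from bench import robot
def cam(n):
    d=robot.get_image(n); d["n"]=n; return d
def ray(d,uv):
    uv=np.atleast_2d(np.asarray(uv,float)); f=210/np.tan(np.radians(d["fovy"])/2)
    p=(uv-[d["cx"],d["cy"]])/f
    if d["n"]=="wrist":
        r=np.linalg.norm(p,axis=1)[:,None]+1e-12
        v=np.hstack([p/r*np.sin(r),np.cos(r)])
    else:
        v=np.hstack([p,np.ones((len(p),1))])
    return Ro.from_euler('xyz',d["orientation"]).apply(v)
def onz(d,uv,z):
    v=ray(d,uv); e=np.array(d["eye"]); return e+v*((z-e[2])/v[:,2])[:,None]
def proj(d,P):
    P=np.atleast_2d(P); f=210/np.tan(np.radians(d["fovy"])/2)
    c=Ro.from_euler('xyz',d["orientation"]).inv().apply(P-np.array(d["eye"]))
    if d["n"]=="wrist":
        rr=np.hypot(c[:,0],c[:,1])+1e-12; th=np.arctan2(rr,c[:,2]); p=c[:,:2]/rr[:,None]*th[:,None]
    else: p=c[:,:2]/c[:,2:]
    return p*f+[d["cx"],d["cy"]]
E
python3 - <<'E'
from h import *
np.set_printoptions(precision=1,suppress=True)
s,d=cam("scene"),cam("side")
for n,a,b,z in [("tin",(291,194),(312,205),102),("rackctr",(213,224),(263,170),11),("stand rec",(309,282),(203,268),16),("tray",(402,269),(254,367),5),("pad",(226,178),(362,148),8),("hammer",(160,190),(308,108),10),("pliers",(370,345),(135,350),9),("purple",(255,200),(327,188),10),("blue",(322,239),(279,272),10),("fulltin",(219,226),(257,174),28),("empty",(206,221),(267,162),4)]:
    print(n,onz(s,a,z)[0],onz(d,b,z)[0])
E
```

```text
tin [469.1   8.7 102. ] [451.5  -3.3 102. ]
rackctr [ 648.4 -143.4   11. ] [ 643.2 -145.7   11. ]
stand rec [632.2 223.6  16. ] [624.6 198.4  16. ]
tray [421.7 359.3   5. ] [421.4 355.3   5. ]
pad [ 446.9 -331.2    8. ] [ 436.2 -341.7    8. ]
hammer [ 656.  -430.2   10. ] [ 638.5 -443.4   10. ]
pliers [675.  430.9   9. ] [649.4 423.7   9. ]
purple [ 472.8 -148.7   10. ] [ 467.2 -155.1   10. ]
blue [475.7 136.3  10. ] [469.4 133.7  10. ]
fulltin [ 654.6 -103.8   28. ] [ 642.7 -109.7   28. ]
empty [ 648.9 -179.     4. ] [ 650.3 -184.9    4. ]
```

Run:
```python
import cv2
a=cv2.imread("pics/scene0.png")[150:320,180:450]; b=cv2.imread("pics/side0.png")[90:400,90:400]
cv2.imwrite("pics/c1.png",cv2.resize(a,None,fx=2.9,fy=2.9,interpolation=2)); cv2.imwrite("pics/c2.png",cv2.resize(b,None,fx=1.9,fy=1.9,interpolation=2))
```

```text
(no output)
```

View pics/c1.png

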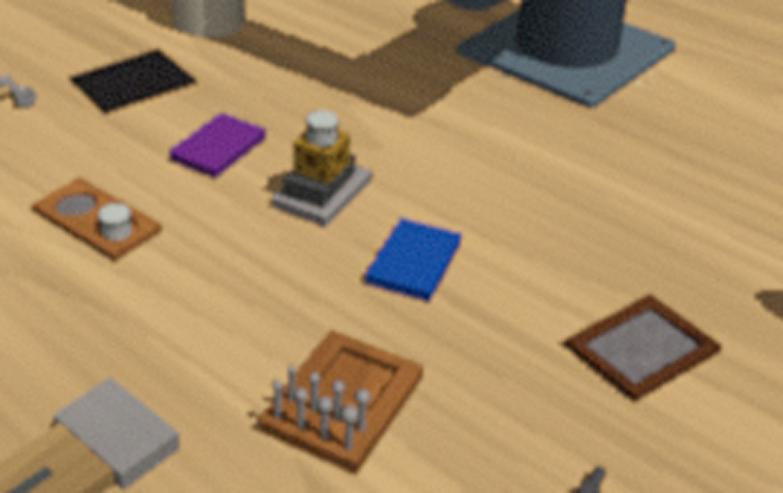

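View pics/c2.png

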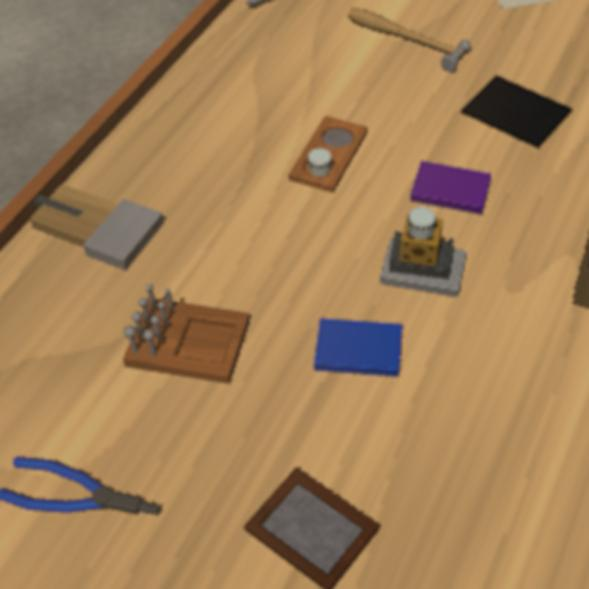

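Run:
```python
from h import *
np.set_printoptions(precision=3,suppress=True)
w=cam("wrist")
print(ray(w,(280,210)), onz(w,[(280,210),(280,20),(20,210),(540,210)],0))
T=Ro.from_euler('xyz',robot.current_eef_rot()); 
print(T.inv().apply(np.array(w["eye"])-robot.current_tcp_pos()), T.inv().apply(ray(w,(w["cx"],w["cy"]))))
for p in [(400,0,250),(385,0,300)]:
  for yaw in (0,np.pi/2,np.pi,-np.pi/2):
    print(p,yaw,robot.inverse_kinematics(p,(np.pi,0,yaw)))
```

```text
[[-0.238 -0.042 -0.97 ]] [[  89.727 -539.286    0.   ]
 [ 315.599 -488.796    0.   ]
 [  -1.013 -137.726    0.   ]
 [ 177.412 -932.148    0.   ]]
[  65.029    0.206 -165.434] [[-0.237 -0.002  0.971]]
(400, 0, 250) 0 [-0.281 -0.043  1.802 -0.     1.383  1.29 ]
(400, 0, 250) 1.5707963267948966 [-0.281 -0.043  1.802  0.     1.383 -0.281]
(400, 0, 250) 3.141592653589793 [-0.281 -0.043  1.802  0.     1.383 -1.851]
(400, 0, 250) -1.5707963267948966 [-0.281 -0.043  1.802 -0.     1.383  2.861]
(385, 0, 300) 0 [-0.292 -0.099  1.732 -0.     1.508  1.279]
(385, 0, 300) 1.5707963267948966 [-0.292 -0.099  1.732  0.     1.508 -0.292]
(385, 0, 300) 3.141592653589793 [-0.292 -0.099  1.732  0.     1.508 -1.863]
(385, 0, 300) -1.5707963267948966 [-0.292 -0.099  1.732 -0.     1.508  2.85 ]
```

The pads and fixtures match the description; the bottom slab of the pile is bright steel, while its lookalikes are purple and blue. Next is a wrist survey with the camera straight over each fixture.

```bash
python3 - <<'E'
from h import *
import pickle
np.set_printoptions(precision=1,suppress=True)
for n,(x,y),h in [("pad",(440,-338),200),("rack",(646,-165),200),("stand",(635,212),200),("tray",(421,357),200),("pile",(455,0),200)]:
    robot.move_ptp((x-60,y,h),(np.pi,0,0))
    d=cam("wrist"); pickle.dump(d,open(f"v_{n}.pkl","wb")); cv2.imwrite(f"pics/v_{n}.png",d["img"])
    print(n,robot.current_t(),np.array(d["eye"]))
E
python3 - <<'E'
import cv2,numpy as np
i=[cv2.imread(f"pics/v_{n}.png") for n in ("pad","rack","stand","tray")]
i=[cv2.resize(x[:300],(400,214)) for x in i]
cv2.imwrite("pics/v4.png",np.vstack([np.hstack(i[:2]),np.hstack(i[2:])]))
E
```

```text
pad 1.5917 [ 444.8 -339.   365.7]
rack 2.6917 [ 650.5 -166.5  365.4]
stand 4.15 [640.5 210.4 365.6]
tray 5.2083 [427.2 356.3 365.8]
pile 6.6 [460.3  -0.1 365.6]
```

View pics/v4.png

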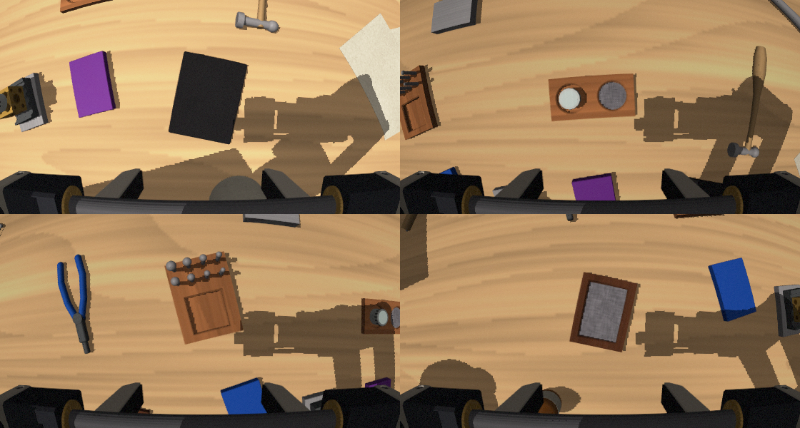

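View pics/v_pile.png

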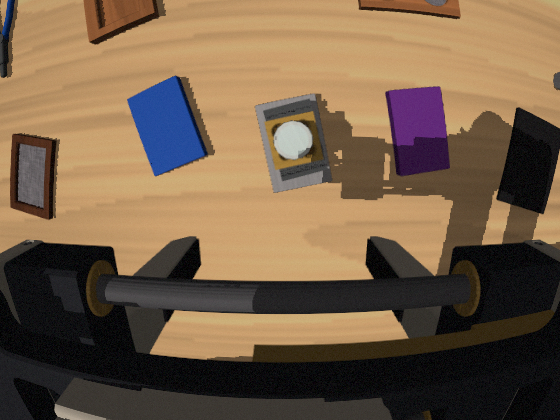

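The survey views show each fixture near the image centre: pad ~(290,135), rack wells ~(238,138)/(298,133), stand recess ~(292,137), tray ~(283,135) and pile ~(293,140) (full-resolution pixels). I'll turn them into metric top-down crops and fit rectangles.

```bash
cat >> h.py <<'E'
def rect(d,c,z,half=100,s=2.5):
    """top-down picture of plane z: col -> -y, row -> -x (top=+x)"""
    n=int(2*half*s); g=(np.arange(n)+.5)/s-half
    Y,X=np.meshgrid(c[1]-g,c[0]-g)
    P=np.stack([X.ravel(),Y.ravel(),np.full(X.size,z)],1)
    m=proj(d,P).reshape(n,n,2).astype(np.float32)
    return cv2.remap(d["img"],m[...,0],m[...,1],cv2.INTER_CUBIC)
def r2w(c,uv,half=100,s=2.5):
    uv=np.atleast_2d(uv); return np.stack([c[0]+half-(uv[:,1]+.5)/s, c[1]+half-(uv[:,0]+.5)/s],1)
E
python3 - <<'E'
from h import *
import pickle
ims=[]
for n,c,z in [("pad",(440,-338),8),("rack",(646,-165),11),("stand",(635,212),16),("tray",(421,357),10)]:
    d=pickle.load(open(f"v_{n}.pkl","rb")); r=rect(d,c,z,100,2); ims.append(r)
    cv2.imwrite(f"pics/r_{n}.png",r)
cv2.imwrite("pics/r4.png",cv2.resize(np.vstack([np.hstack(ims[:2]),np.hstack(ims[2:])]),(600,600)))
d=pickle.load(open("v_pile.pkl","rb")); cv2.imwrite("pics/r_pile.png",cv2.resize(rect(d,(455,0),40,60,5),(600,600)))
E
```

```text
(no output)
```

View pics/r4.png

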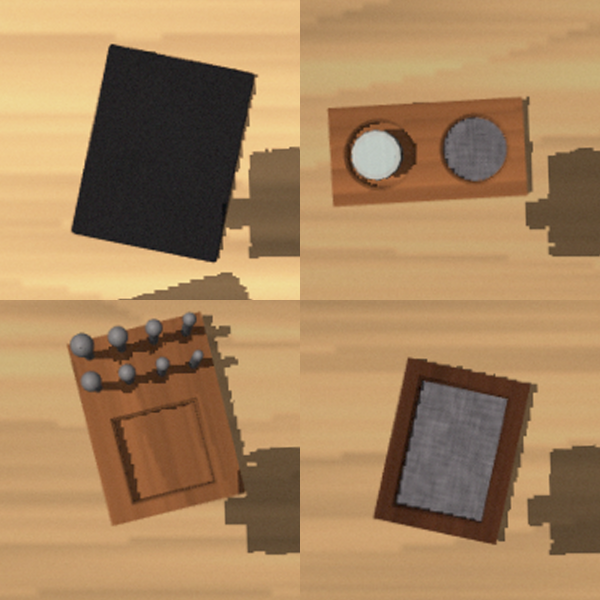

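View pics/r_pile.png

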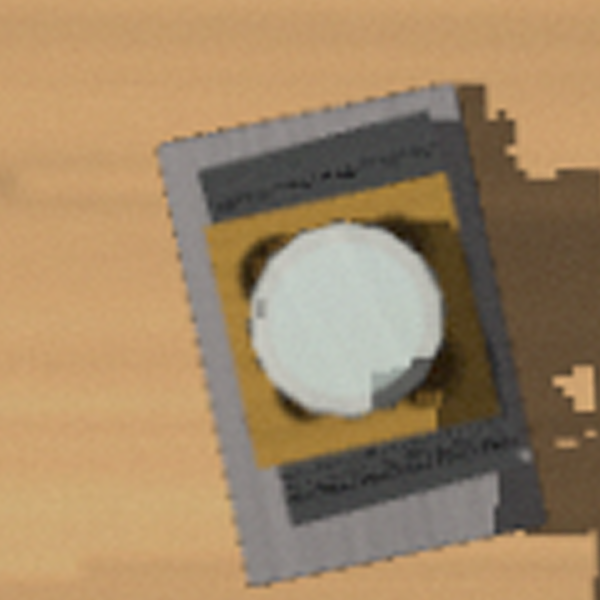

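Run:
```python
from h import *
import pickle
np.set_printoptions(precision=1,suppress=True)
C={"pad":(440,-338),"rack":(646,-165),"stand":(635,212),"tray":(421,357),"pile":(455,0)}
def go(n,z,lo,hi,tag,op=3,box=None):
    d=pickle.load(open(f"v_{n}.pkl","rb")); r=rect(d,C[n],z,100,4); hsv=cv2.cvtColor(r,cv2.COLOR_BGR2HSV)
    m=cv2.inRange(hsv,np.array(lo),np.array(hi))
    if box: mm=np.zeros_like(m); x0,y0,x1,y1=box; mm[y0:y1,x0:x1]=255; m&=mm
    k=np.ones((7,7)); m=cv2.morphologyEx(m,cv2.MORPH_CLOSE,k); m=cv2.morphologyEx(m,cv2.MORPH_OPEN,np.ones((op*4,op*4)))
    cs=cv2.findContours(m,cv2.RETR_EXTERNAL,cv2.CHAIN_APPROX_NONE)[0]
    c=max(cs,key=cv2.contourArea)
    (cx,cy),(w,h),a=cv2.minAreaRect(c); p=r2w(C[n],(cx,cy),100,4)[0]
    b=cv2.boxPoints(((cx,cy),(w,h),a)); e=[b[1]-b[0],b[2]-b[1]]; L=max(e,key=np.linalg.norm)
    yaw=np.degrees(np.arctan2(-L[0],-L[1]))  # +y=-col,+x=-row
    yaw=(yaw+90)%180-90
    (ex,ey),(ea,eb),_=cv2.fitEllipse(c)
    print(tag,p,"size",w/4,h/4,"long axis yaw",round(yaw,2),"fill",cv2.contourArea(c)/(w*h),"ell",r2w(C[n],(ex,ey),100,4)[0],ea/4,eb/4)
    o=r.copy(); cv2.drawContours(o,[c],-1,(0,255,0),1); cv2.drawContours(o,[b.astype(int)],-1,(255,0,255),1); return cv2.resize(o,(300,300))
I=[]
I.append(go("pad",8,(0,0,0),(180,255,55),"pad"))
I.append(go("tray",10,(0,0,0),(180,255,115),"tray outer",box=(180,100,640,660)))
I.append(go("tray",4,(0,0,70),(180,60,200),"tray grey"))
I.append(go("rack",4,(0,0,70),(180,60,160),"well grey"))
I.append(go("rack",28,(0,0,165),(180,70,255),"full tin"))
I.append(go("rack",11,(0,125,30),(14,255,170),"rack outer"))
cv2.imwrite("pics/m1.png",np.vstack([np.hstack(I[:2]),np.hstack(I[2:4]) ])); cv2.imwrite("pics/m2.png",np.hstack(I[4:6]))
for n,(u,v) in [("stand",(300,330)),("rack",(340,200)),("rack",(100,100)),("stand",(60,60)),("tray",(60,60))]:
    r=cv2.imread(f"pics/r_{n}.png"); print(n,cv2.cvtColor(r,cv2.COLOR_BGR2HSV)[v if v<400 else 399,u if u<400 else 399])
```

```text
pad [ 437.6 -347.2] size 98.98155212402344 128.43299865722656 long axis yaw -11.5 fill 0.9810375537877466 ell [ 437.4 -347.1] 113.75991821289062 153.02015686035156
tray outer [420.2 352.8] size 88.47286987304688 111.00708770751953 long axis yaw -12.28 fill 0.9627343125078063 ell [419.7 353.4] 100.9248275756836 131.1966552734375
tray grey [419.9 355.5] size 59.547245025634766 85.64177703857422 long axis yaw -12.27 fill 0.959909533189668 ell [419.9 355.1] 67.2986068725586 101.83618927001953
well grey [ 646.1 -182.4] size 42.5 41.5 long axis yaw 0.0 fill 0.7810240963855422 ell [ 646.3 -182.4] 41.572914123535156 42.194637298583984
full tin [ 642.6 -118.4] size 30.0 30.0 long axis yaw -90.0 fill 0.7873263888888888 ell [ 642.6 -118.3] 29.990802764892578 30.10891342163086
rack outer [ 644.7 -150.7] size 66.13349914550781 130.8343048095703 long axis yaw -86.65 fill 0.9825955092186436 ell [ 644.6 -150.5] 74.52633666992188 161.43077087402344
stand [ 16 114 199]
rack [ 16 115 200]
rack [ 20 101 199]
stand [ 16 117 198]
tray [ 16 116 195]
```

View pics/m1.png

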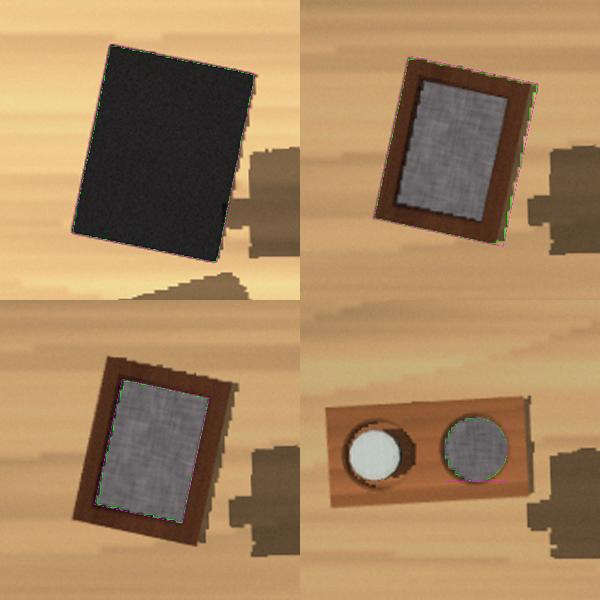

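View pics/m2.png

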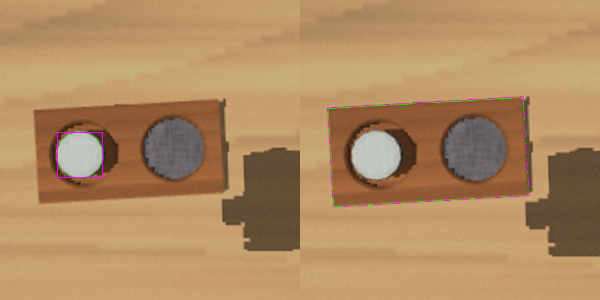

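Run:
```python
import cv2
r=cv2.imread("pics/r_stand.png"); cv2.imwrite("pics/rs.png",cv2.resize(r[120:310,80:340],None,fx=3,fy=3,interpolation=2))
```

```text
(no output)
```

View pics/rs.png

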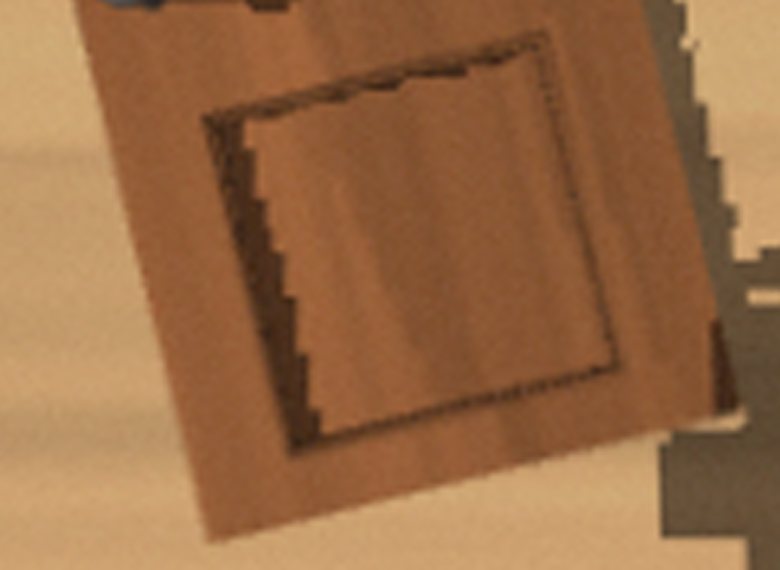

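Sizes and fits agree with the given dimensions: pad 99×128.4 at (437.6,-347.2), yaw -11.5°; tray 59.5×85.6 at (419.9,355.3), yaw -12.3°; well 42 mm at (646.3,-182.5), rack yaw +3.3°. By hand, the stand recess comes to about 57.6 mm at (634.5,202.8), yaw 14.1°, 40 mm from the stand's end as specified. Next, the pile layers.

Run:
```python
from h import *
import pickle
np.set_printoptions(precision=1,suppress=True)
d=pickle.load(open("v_pile.pkl","rb")); c=(455,0); S=8; H=65
I=[]
def fit(z,lo,hi,tag,op=9):
    r=rect(d,c,z,H,S); m=cv2.inRange(cv2.cvtColor(r,cv2.COLOR_BGR2HSV),np.array(lo),np.array(hi))
    m=cv2.morphologyEx(m,cv2.MORPH_CLOSE,np.ones((9,9))); m=cv2.morphologyEx(m,cv2.MORPH_OPEN,np.ones((op,op)))
    k=max(cv2.findContours(m,cv2.RETR_EXTERNAL,cv2.CHAIN_APPROX_NONE)[0],key=cv2.contourArea)
    R=cv2.minAreaRect(k); b=cv2.boxPoints(R); (ex,ey),(ea,eb),_=cv2.fitEllipse(k)
    e=b[1]-b[0]; yaw=np.degrees(np.arctan2(-e[0],-e[1]))
    print(tag,r2w(c,R[0],H,S)[0],R[1][0]/S,R[1][1]/S,"yaw",(yaw+45)%90-45,"ell",r2w(c,(ex,ey),H,S)[0],ea/S,eb/S)
    print("   corners",r2w(c,b,H,S).round(1).tolist())
    cv2.drawContours(r,[k],-1,(0,255,0),2); cv2.drawContours(r,[b.astype(int)],-1,(255,0,255),2); I.append(cv2.resize(r,(400,400)))
fit(102,(30,0,150),(110,60,255),"tin")
fit(78,(18,150,40),(28,255,255),"dap")
fit(40,(0,0,20),(180,70,112),"swage",5)
fit(16,(0,0,30),(180,65,255),"bench(all)")
cv2.imwrite("pics/p1.png",np.hstack(I[:2])); cv2.imwrite("pics/p2.png",np.hstack(I[2:]))
```

```text
tin [453.6  -7.1] 28.616239547729492 30.584896087646484 yaw 40.486008 ell [453.2  -7.4] 28.47870445251465 30.412145614624023
   corners [[454.6000061035156, 13.899999618530273], [474.3999938964844, -9.399999618530273], [452.6000061035156, -28.0], [432.79998779296875, -4.699999809265137]]
dap [452.   -9.3] 43.59823226928711 43.2559928894043 yaw 12.961403 ell [452.   -9.3] 50.13272476196289 50.699649810791016
   corners [[468.3999938964844, 16.600000381469727], [478.1000061035156, -25.5], [435.6000061035156, -35.29999923706055], [425.8999938964844, 6.900000095367432]]
swage [447.5 -14.1] 87.88986206054688 54.39836883544922 yaw 11.87336 ell [450.7 -15. ] 59.59000015258789 89.4132080078125
   corners [[484.8999938964844, 21.5], [496.1000061035156, -31.700000762939453], [410.1000061035156, -49.79999923706055], [398.8999938964844, 3.4000000953674316]]
bench(all) [447.1 -11.2] 97.4299545288086 65.79182434082031 yaw 11.871307 ell [447.2 -11.2] 75.23783874511719 117.3062973022461
   corners [[488.0, 31.0], [501.6000061035156, -33.400001525878906], [406.20001220703125, -53.400001525878906], [392.70001220703125, 10.899999618530273]]
```

View pics/p1.png

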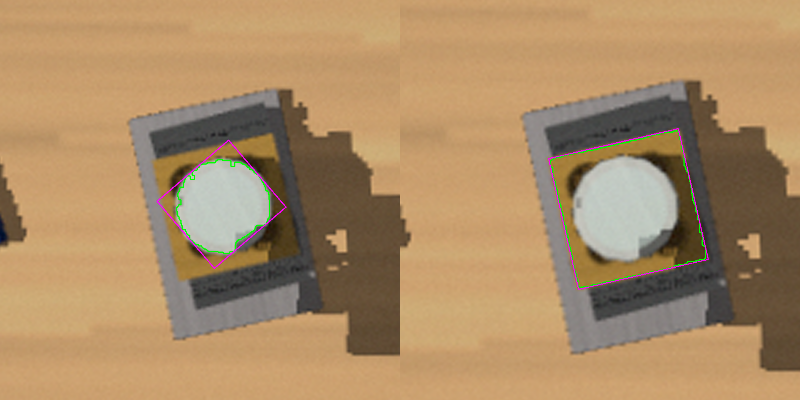

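View pics/p2.png

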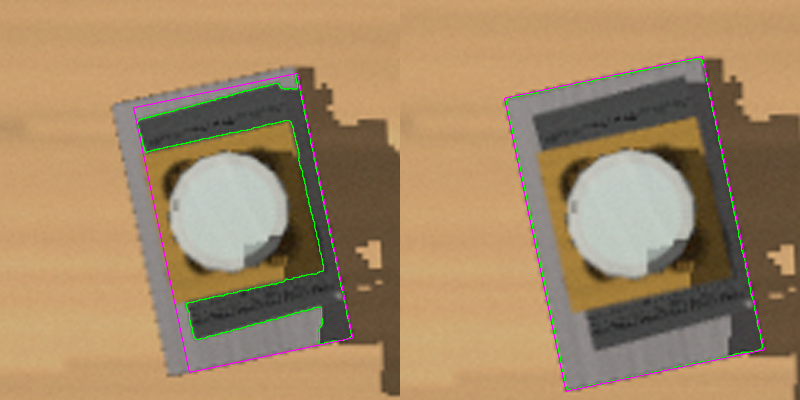

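Layers, each checked against its size: tin (452.8,-7.3), ~31 mm; dapping block (452.0,-9.3), 43.5 mm, yaw 13°; bench block (447.1,-11.2), 97.4×65.8, yaw 11.9°. I'll measure the swage block once it's uncovered. Now I'll pick the tin, holding it 10 mm above its base so the fingers stay over the rack rim.

```bash
cat >> h.py <<'E'
pi=np.pi
def dn(yawdeg): return (pi,0,np.radians(yawdeg))
def st(t=""):
    print(t,"t",round(robot.current_t(),2),"tcp",np.round(robot.current_tcp_pos(),1),"w",round(robot.current_gripper_width()*93,1),"F",np.round(robot.current_contact_force(),1))
def snap(name,n="wrist"):
    import pickle
    d=cam(n); pickle.dump(d,open(name+".pkl","wb")); cv2.imwrite("pics/"+name+".png",d["img"]); return d
E
python3 - <<'E'
from h import *
x,y=452.8,-7.3
robot.move_ptp((x,y,170),dn(93.3)); st("above")
robot.move_linear((x,y,110),speed=120)
hit=robot.move_linear((x,y,88),speed=40,f_stop=5); st(f"down {hit}")
robot.move_gripper(0.0); st("closed")
robot.move_linear((x,y,180),speed=100); st("up")
snap("a1"); snap("a1s","side")
E
```

```text
above t 8.03 tcp [452.8  -6.9 170. ] w 93.1 F [-0.5 -0.4  0.2]
down False t 9.38 tcp [452.8  -7.3  87.9] w 92.9 F [ 0.2 -0.8  0.2]
closed t 10.38 tcp [452.8  -7.3  88. ] w 31.1 F [ 0.9  0.4 -0.5]
up t 11.44 tcp [452.3  -7.2 179.4] w 30.9 F [-0.2  0.5 -0.7]
```

View pics/a1s.png

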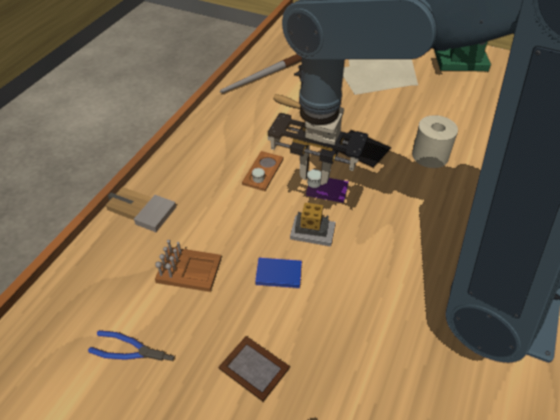

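View pics/a1.png

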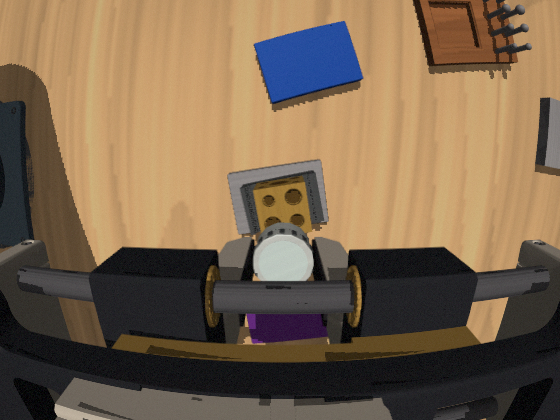

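The tin sits between the fingers at (285,255) in the wrist view, and the brass block at (283,205) looks undisturbed. Next, place the tin.

```bash
python3 - <<'E'
from h import *
x,y=646.3,-182.5
robot.move_ptp((x,y,100),dn(93.3)); st("above")
robot.move_linear((x,y,22),speed=80); st()
hit=robot.move_linear((x,y,12.5),speed=15,f_stop=2.5); st(f"down {hit}")
robot.sleep(0.2)
robot.move_gripper(0.62); st("open"); robot.sleep(0.2)
robot.move_linear((x,y,60),speed=80); robot.move_ptp((x-60,y+10,180),dn(0)); snap("b1"); st()
E
python3 - <<'E'
import sys; sys.path.insert(0,'.')
from h import *
import pickle
d=pickle.load(open("b1.pkl","rb"))
r=rect(d,(646,-165),28,60,5); cv2.imwrite("pics/b1r.png",r)
E
```

```text
above t 12.6 tcp [ 645.8 -181.6  100.3] w 31.0 F [-0.6 -0.6 -0.1]
 t 13.72 tcp [ 646.8 -182.7   22.7] w 31.0 F [ 0.1  0.  -0.4]
down True t 14.26 tcp [ 646.2 -182.5   14. ] w 30.9 F [0.7 1.  4.7]
open t 15.11 tcp [ 645.5 -182.1   13.1] w 57.8 F [ 0.  -0.1 -0.6]
 t 17.52 tcp [ 586.2 -172.4  179.3] w 57.8 F [-0.9  1.1 -0. ]
```

View pics/b1r.png

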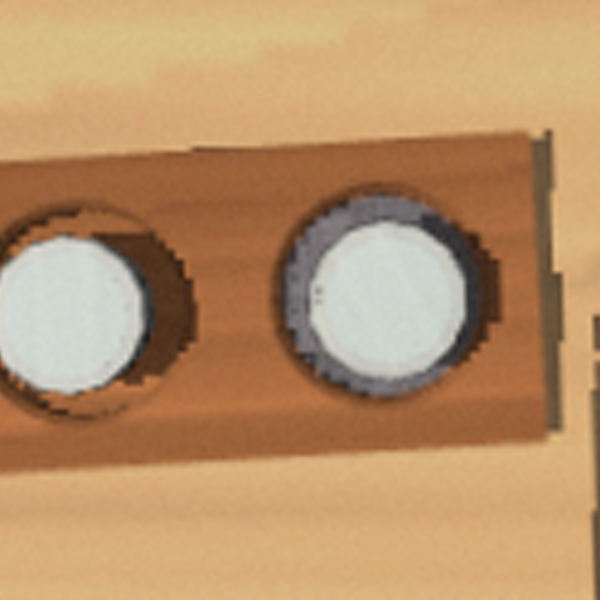

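The tin stands in the grey well, centred at rectified (389,300), which is (646,-182.8). That is within 1 mm, and it touched down at exactly floor + 10 mm. Now re-measure the pile and pick the dapping block.

```bash
cat >> h.py <<'E'
def fitr(d,c,z,lo,hi,tag,op=9,S=8,H=65,ck=9):
    r=rect(d,c,z,H,S); m=cv2.inRange(cv2.cvtColor(r,cv2.COLOR_BGR2HSV),np.array(lo),np.array(hi))
    m=cv2.morphologyEx(m,cv2.MORPH_CLOSE,np.ones((ck,ck))); m=cv2.morphologyEx(m,cv2.MORPH_OPEN,np.ones((op,op)))
    k=max(cv2.findContours(m,cv2.RETR_EXTERNAL,cv2.CHAIN_APPROX_NONE)[0],key=cv2.contourArea)
    R=cv2.minAreaRect(k); b=cv2.boxPoints(R); e=b[1]-b[0]; yaw=(np.degrees(np.arctan2(-e[0],-e[1]))+45)%90-45
    p=r2w(c,R[0],H,S)[0]
    print(tag,p.round(1),"size",round(R[1][0]/S,1),round(R[1][1]/S,1),"yaw",round(yaw,2))
    cv2.drawContours(r,[k],-1,(0,255,0),2); cv2.drawContours(r,[b.astype(int)],-1,(255,0,255),2)
    cv2.imwrite(f"pics/fit_{tag}.png",cv2.resize(r,(500,500))); return p,yaw
E
python3 - <<'E'
from h import *
robot.move_gripper(1.0)
robot.move_ptp((390,-5,150),dn(0)); robot.sleep(.1); d=snap("c1")
p,yaw=fitr(d,(452,-9),78,(18,150,40),(28,255,255),"dap1"); st()
assert np.hypot(p[0]-452,p[1]+9.3)<4 and abs(yaw-13)<4
x,y=p
robot.move_ptp((x,y,120),dn(yaw)); st("above")
robot.move_linear((x,y,75),speed=100)
hit=robot.move_linear((x,y,54),speed=40,f_stop=5); st(f"down {hit}")
robot.move_gripper(0.0); st("closed")
robot.move_linear((x,y,62),speed=30); st("lift")
robot.move_linear((x,y,150),speed=100); st("up"); snap("c2")
E
```

```text
dap1 [451.9  -9.4] size 43.6 43.7 yaw 12.76
 t 19.44 tcp [391.5  -5.9 150.3] w 92.9 F [ 0.2 -0.8 -0.1]
above t 19.82 tcp [452.4  -9.8 119. ] w 92.7 F [ 0.  -0.2  0.9]
down False t 21.1 tcp [451.9  -9.4  53.9] w 92.8 F [0.8 0.4 0.3]
closed t 21.93 tcp [451.9  -9.4  54. ] w 44.0 F [-0.1  0.1  0.6]
lift t 22.34 tcp [451.9  -9.5  62.1] w 43.7 F [-0.2  1.4 -5.4]
up t 23.38 tcp [451.4  -9.3 149.4] w 43.9 F [-0.4  0.5 -5. ]
```

View pics/fit_dap1.png

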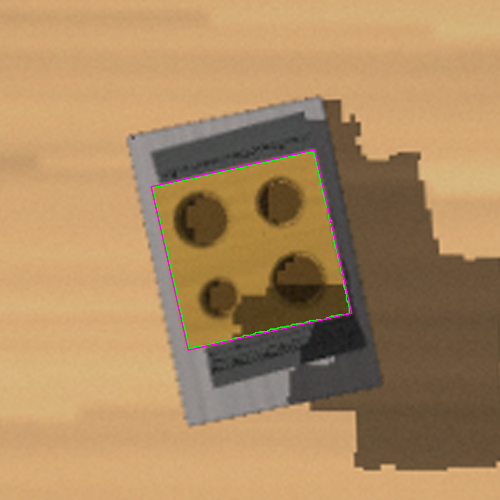

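View pics/c2.png

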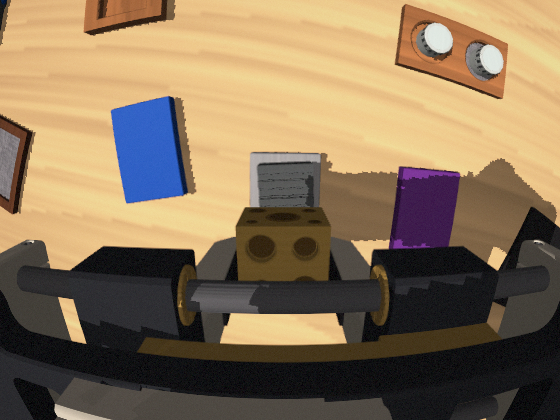

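The brass block is held level at (285,245) in the wrist view, and the swage block at (287,185) stayed put. I'll set it in the punch stand.

Run:
```python
from h import *
x,y=634.4,202.8
robot.move_ptp((x,y,150),dn(14.1)); st("above")
robot.move_linear((x,y,32),speed=100); st()
hit=robot.move_linear((x,y,18),speed=15,f_stop=3); st(f"down {hit}")
robot.sleep(0.2)
robot.move_gripper(0.68); st("open"); robot.sleep(0.2)
robot.move_linear((x,y,110),speed=100); robot.move_ptp((x-65,y,180),dn(0)); robot.sleep(.1); d=snap("d1"); st()
fitr(d,(634,203),44,(18,150,40),(28,255,255),"dap2")
```

```text
above t 24.51 tcp [633.8 201.6 149.5] w 43.5 F [ 0.  -0.1 -4.7]
 t 25.84 tcp [635.1 202.9  32.9] w 43.9 F [-0.5 -0.1 -3.8]
down True t 26.58 tcp [634.2 202.8  20.1] w 43.7 F [-1.2  0.2  6.7]
open t 27.34 tcp [632.4 202.5  18. ] w 63.2 F [-0.6  0.6 -0.1]
 t 29.23 tcp [569.3 202.5 178.1] w 63.3 F [-0.8 -0.5  0.2]
dap2 [634.  202.9] size 44.1 44.6 yaw 14.04
```

View pics/fit_dap2.png

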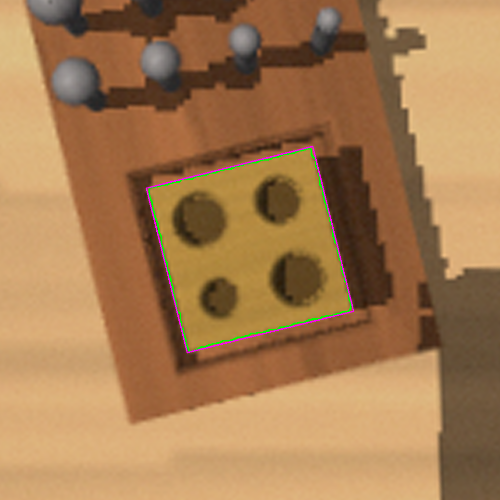

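The dapping block is seated at (634.0,202.9), under 1 mm from centre, and touched down at floor + 14 mm. Swage block next.

Run:
```python
from h import *
robot.move_gripper(1.0)
robot.move_ptp((390,-10,120),dn(0)); robot.sleep(.1); d=snap("e1"); st()
r=rect(d,(450,-10),40,65,4); cv2.imwrite("pics/e1r.png",r)
h=cv2.cvtColor(r,cv2.COLOR_BGR2HSV); print(h[260,150:400:10].tolist())
fitr(d,(450,-10),40,(0,0,5),(180,90,105),"sw",op=5,ck=25)
fitr(d,(450,-10),16,(0,0,30),(180,65,255),"bb")
```

```text
t 31.17 tcp [391.2  -9.7 120.3] w 93.0 F [ 0.3 -0.1  0.4]
[[11, 13, 160], [5, 10, 157], [6, 10, 134], [113, 13, 80], [0, 3, 78], [15, 6, 83], [90, 6, 81], [45, 6, 84], [70, 11, 68], [60, 3, 79], [50, 10, 73], [10, 11, 69], [60, 7, 78], [0, 3, 77], [60, 6, 80], [90, 3, 78], [30, 3, 77], [30, 6, 79], [30, 7, 78], [30, 7, 76], [50, 10, 75], [30, 3, 73], [15, 7, 76], [18, 17, 75], [17, 112, 112]]
sw [446.9 -14.5] size 85.6 54.4 yaw 11.9
bb [447.2 -11.4] size 97.3 65.6 yaw 11.85
```

View pics/e1r.png

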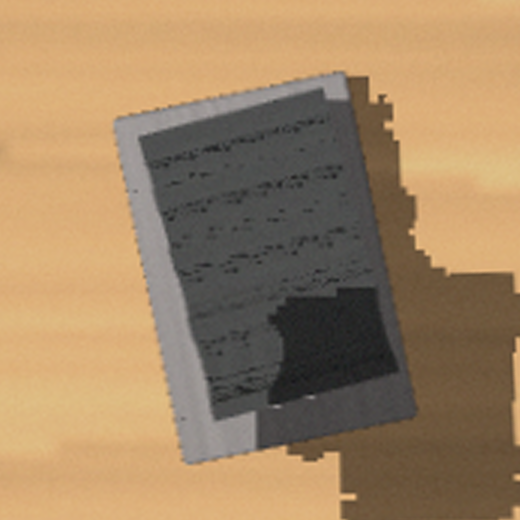

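View pics/fit_sw.png

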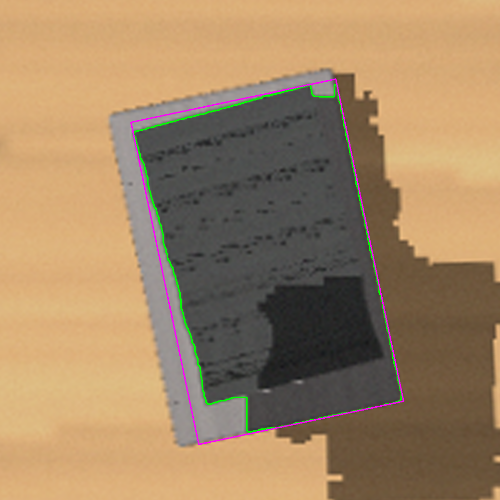

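By my corner reading, the swage top is TL(140,137), TR(325,90), BR(398,372), BL(214,420). That gives 73×47.6 mm (expected 74×48), centre (451.3,-12.3), yaw 14.4°. The colour mask ran into the arm's shadow, so I reject that fit. Pick it across its width.

```bash
python3 - <<'E'
from h import *
x,y=451.3,-12.3
robot.move_ptp((x,y,90),dn(14.4)); st("above")
robot.move_linear((x,y,45),speed=100)
hit=robot.move_linear((x,y,24.5),speed=35,f_stop=5); st(f"down {hit}")
robot.move_gripper(0.0); st("closed")
robot.move_linear((x,y,32),speed=30); st("lift")
robot.move_linear((x,y,120),speed=100); st("up"); snap("f1"); snap("f1s","side")
E
python3 -c "
import cv2,numpy as np
a=cv2.imread('pics/f1.png');b=cv2.imread('pics/f1s.png')
cv2.imwrite('pics/f12.png',np.hstack([cv2.resize(a,(400,300)),cv2.resize(b[100:320,200:493],(400,300))]))"
```

```text
above t 31.54 tcp [451.8 -11.7  89.1] w 93.1 F [-0.8 -0.  -0.1]
down False t 32.88 tcp [451.3 -12.3  24.4] w 93.0 F [ 0.6  0.4 -0. ]
closed t 33.66 tcp [451.3 -12.3  24.5] w 47.5 F [-0.9 -0.3  1. ]
lift t 34.06 tcp [451.2 -12.3  32. ] w 47.4 F [-0.7 -0.1 -5.7]
up t 35.09 tcp [450.7 -12.1 119.4] w 47.6 F [-0.2  0.2 -6.5]
```

View pics/f12.png

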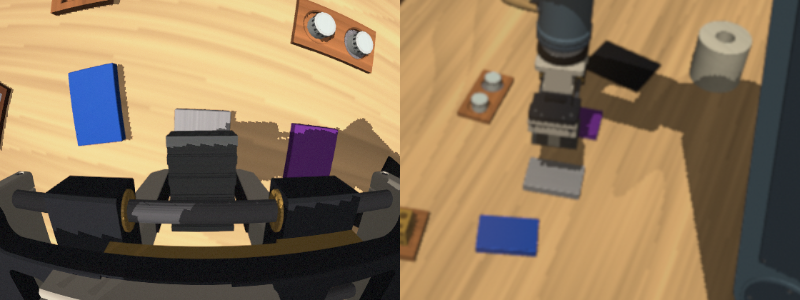

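The swage block is held at (200,165) in the left picture, and the bench block is left on the table at (203,120). Place it in the tray.

Run:
```python
from h import *
x,y=419.9,355.2
robot.move_ptp((x,y,120),dn(-12.3)); st("above")
robot.move_linear((x,y,24),speed=100); st()
hit=robot.move_linear((x,y,11.5),speed=12,f_stop=3); st(f"down {hit}")
robot.sleep(0.2)
robot.move_gripper(0.75); st("open"); robot.sleep(0.2)
robot.move_linear((x,y,100),speed=100); robot.move_ptp((x-65,y,150),dn(0)); robot.sleep(.1); d=snap("g1"); st()
cv2.imwrite("pics/g1r.png",rect(d,(420,355),28,65,4))
```

```text
above t 36.58 tcp [420.2 354.4 119.7] w 47.6 F [ 0.5 -0.3 -5.6]
 t 37.68 tcp [420.5 355.5  24.7] w 47.7 F [ 0.1  0.3 -5.6]
down True t 38.56 tcp [419.8 355.1  12.5] w 47.8 F [ 0.8 -0.4  6.6]
open t 39.35 tcp [418.  354.2  10.8] w 69.9 F [ 0.2 -0.4  0.3]
 t 41.17 tcp [355.2 354.9 149. ] w 69.6 F [-0.2  0.6 -0.3]
```

View pics/g1r.png

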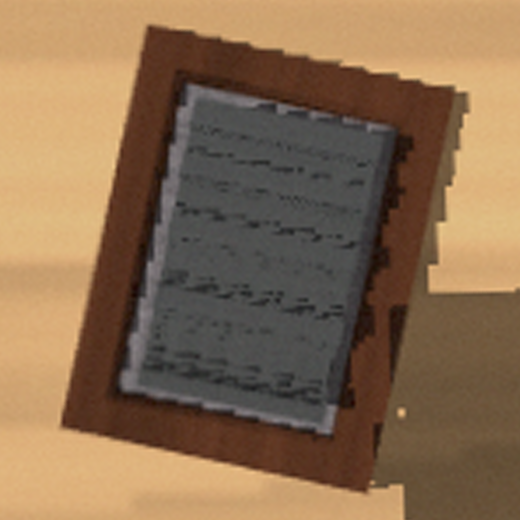

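The swage block is seated with an even grey margin all round; contact was at floor + 8.5 mm. Now I'll re-check the bench block and check IK for the tilted placing.

```bash
cat > bb.py <<'E'
from h import *
padc=np.array([437.6,-347.2]); pyaw=-11.5; g=4.0
def pose(th,dz=0.,s=1):
    # s=+1: +x end low (th>0); s=-1: -x end low (th<0)
    Rb=Ro.from_euler('xyz',[0,s*th,np.radians(pyaw)]); Rz=Ro.from_euler('z',np.radians(pyaw))
    E=np.r_[padc,8]+Rz.apply([s*49,0,0]); O=E-Rb.apply([s*49,0,0]); t=O+Rb.apply([0,0,g]); t[2]+=dz
    return t,(pi,s*th,np.radians(pyaw))
E
python3 - <<'E'
from bb import *
np.set_printoptions(precision=2,suppress=True)
robot.move_gripper(1.0)
robot.move_ptp((385,-11,120),dn(0)); robot.sleep(.1); d=snap("i1"); st()
fitr(d,(447,-11),16,(0,0,30),(180,65,255),"bb2")
for s in (1,-1):
    for th,dz in ((.28,60),(.28,0),(0,0)): 
        p,o=pose(th,dz,s); print(s,th,dz,p,robot.inverse_kinematics(p,o))
E
```

```text
t 43.3 tcp [385.3 -10.2 120.1] w 92.7 F [-1.1  1.   0.1]
bb2 [447.2 -11.4] size 97.3 65.6 yaw 11.87
1 0.28 60 [ 440.55 -347.8    85.39] [-0.77  0.56  1.45 -0.15  1.37  1.05]
1 0.28 0 [ 440.55 -347.8    25.39] [-0.77  0.63  1.5  -0.16  1.26  1.07]
1 0 0 [ 437.6 -347.2   12. ] [-0.87  0.49  1.75 -0.    0.89  0.9 ]
-1 0.28 60 [ 434.65 -346.6    85.39] [-1.01  0.27  1.92  0.29  0.77  0.57]
-1 0.28 0 [ 434.65 -346.6    25.39] [-1.01  0.37  1.98  0.35  0.63  0.49]
-1 0 0 [ 437.6 -347.2   12. ] [-0.87  0.49  1.75 -0.    0.89  0.9 ]
```

View pics/fit_bb2.png

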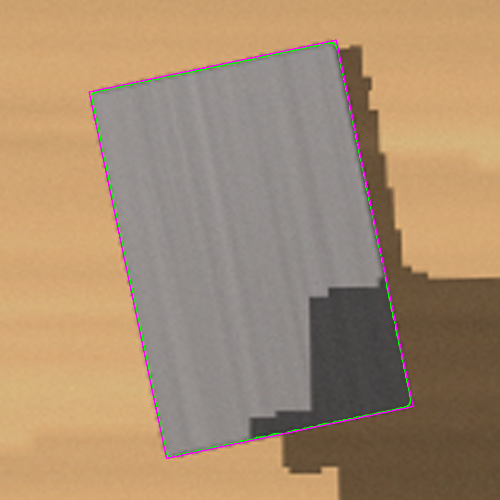

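The fit follows the bright steel slab's outline exactly (97.3×65.6, at (447.2,-11.4), yaw 11.9°). Pick it across its width.

Run:
```python
from bb import *
x,y=447.2,-11.4
robot.move_ptp((x,y,70),dn(11.87)); st("above")
robot.move_linear((x,y,25),speed=80)
hit=robot.move_linear((x,y,4),speed=25,f_stop=6); st(f"down {hit}")
robot.move_gripper(0.0); st("closed"); robot.sleep(.2)
robot.move_linear((x,y,12),speed=25); st("lift")
robot.move_linear((x,y,110),speed=100); st("up"); snap("j1")
```

```text
above t 43.72 tcp [446.9 -10.6  69. ] w 92.9 F [-0.4  0.3  0.6]
down False t 45.42 tcp [447.3 -11.4   4.1] w 92.7 F [0.4 0.9 0.1]
closed t 45.98 tcp [447.2 -11.5   4.1] w 65.9 F [ 0.2 -0.7  0.3]
lift t 46.64 tcp [447.  -11.3  11.9] w 65.3 F [ 2.  -0.1 -9.1]
up t 47.77 tcp [446.6 -11.2 109.4] w 65.8 F [ 0.5  0.  -8.7]
```

View pics/j1.png

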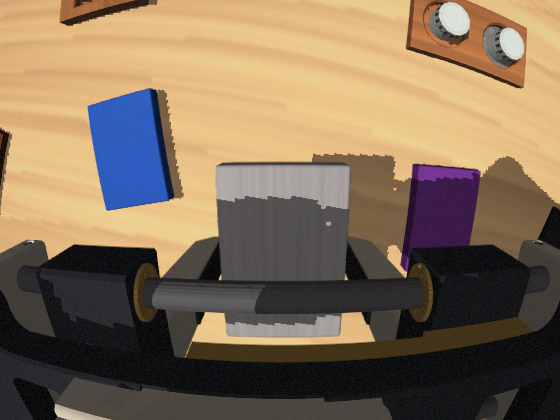

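The slab is held level and centred at (283,250). Tilt it, touch the far edge down on the pad, and check.

Run:
```python
from bb import *
p,o=pose(.28,75); robot.move_ptp(p,o); st("above tilted")
p,o=pose(.28,12); robot.move_linear(p,o,speed=60); st("12 over")
p,o=pose(.28,-3); hit=robot.move_linear(p,o,speed=6,f_stop=2.5); st(f"touch {hit}")
robot.sleep(0.4); st("held"); print(robot.current_eef_rot(),pose(.28)[0])
snap("k1"); snap("k1s","side"); snap("k1c","scene")
import numpy as np
a=cv2.imread('pics/k1.png');b=cv2.imread('pics/k1s.png')[60:280,250:543];c=cv2.imread('pics/k1c.png')[80:300,80:373]
cv2.imwrite('pics/k13.png',np.vstack([np.hstack([cv2.resize(a,(400,300)),cv2.resize(b,(400,300))]),np.hstack([cv2.resize(c,(400,300)),np.zeros((300,400,3),np.uint8)])]))
```

```text
above tilted t 49.1 tcp [ 441.  -346.1  100.3] w 65.9 F [-0.   1.4 -8.3]
12 over t 50.3 tcp [ 440.8 -348.1   37.8] w 65.6 F [ 1.   0.7 -8. ]
touch True t 52.12 tcp [ 440.  -347.6   24.2] w 65.5 F [-1.3 -1.5 -2.5]
held t 52.52 tcp [ 439.3 -346.9   22.8] w 65.9 F [-1.  -2.5 -2.4]
[-3.13938422  0.28330062 -0.20042028] [ 440.55320508 -347.80083636   25.38564853]
```

View pics/k13.png

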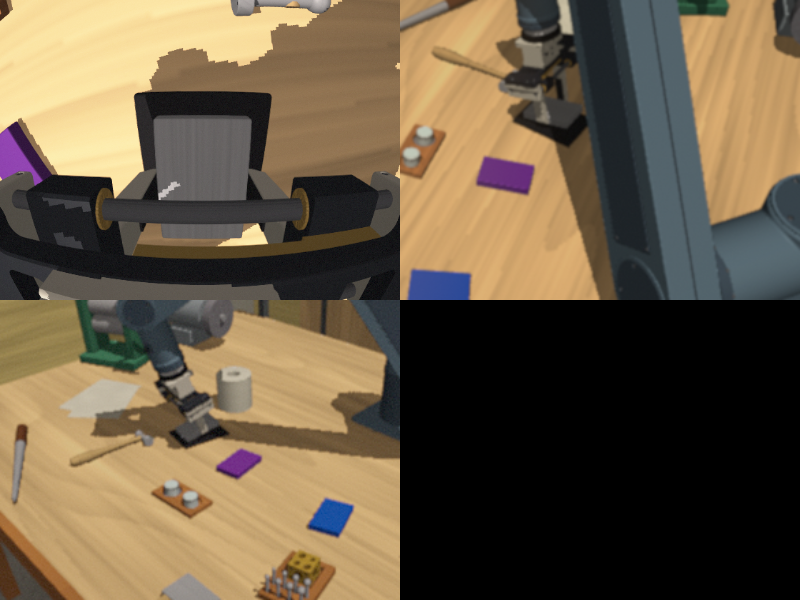

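The edge rests on the pad: the tool weight reading dropped from 8.3 to 2.4 N, so about 6 N is on the pad, and the slab is clearly tilted (wrist view (200,170) of the mosaic, far end on the pad). Now lower the other end.

Run:
```python
from bb import *
for th,dz in ((.22,-1),(.16,-1),(.10,-.6),(.05,-.3),(0,0.3)):
    p,o=pose(th,dz); robot.move_linear(p,o,speed=8); st(th)
p,o=pose(0,-1.5); hit=robot.move_linear(p,o,speed=4,f_stop=3); st(f"flat {hit}"); robot.sleep(.2); st()
print(robot.current_eef_rot())
d=snap("l1"); cv2.imwrite("pics/l1r.png",rect(d,(460,-347),24,80,3.5)); snap("l1c","scene")
```

```text
0.22 t 53.04 tcp [ 438.9 -346.2   20.9] w 65.7 F [ 1.  -0.4 -8.4]
0.16 t 53.56 tcp [ 438.8 -347.4   18.7] w 65.4 F [ 0.8 -0.5 -7.6]
0.1 t 54.02 tcp [ 438.1 -347.4   16.4] w 65.5 F [ 0.2 -0.2 -8.2]
0.05 t 54.44 tcp [ 437.7 -347.3   14.2] w 65.8 F [-0.  -0.8 -7.5]
0 t 54.83 tcp [ 438.1 -347.9   13. ] w 65.5 F [ 1.7 -0.4 -5.9]
flat True t 55.12 tcp [ 438.3 -347.9   12.1] w 65.7 F [ 0.1 -1.3  6.6]
 t 55.33 tcp [ 438.3 -347.9   12.1] w 65.3 F [ 0.7 -0.3  7.4]
[ 3.14061594e+00 -9.80305606e-04 -2.00730701e-01]
```

View pics/l1.png

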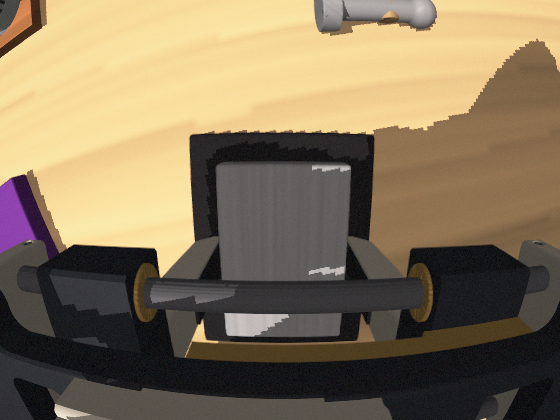

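The slab lies flat on the pad with even black margins; TCP is at 12.1 mm, exactly pad + grip height. Release, then check everything.

Run:
```python
from bb import *
robot.move_gripper(0.85); st("open"); robot.sleep(.2)
p=np.array(robot.current_tcp_pos()); robot.move_linear((p[0],p[1],100),speed=80)
robot.move_ptp((375,-347,170),dn(0)); robot.sleep(.2); d=snap("m1"); st()
fitr(d,(438,-347),24,(0,0,80),(180,60,255),"bbf",H=80,S=5)
fitr(d,(438,-347),8,(0,0,0),(180,80,255),"padf",H=80,S=5)
cv2.imwrite("pics/m1r.png",rect(d,(438,-347),24,80,3.5))
snap("m1s","side"); snap("m1c","scene")
```

```text
open t 55.91 tcp [ 437.5 -346.9   10.7] w 79.1 F [-0.2  0.2 -0.8]
 t 58.09 tcp [ 375.2 -346.4  168.6] w 78.9 F [-0.2 -0.4  0.1]
bbf [ 438.3 -347.6] size 66.1 98.0 yaw -11.71
padf [ 437.7 -346.8] size 98.9 128.6 yaw -11.62
```

View pics/m1r.png

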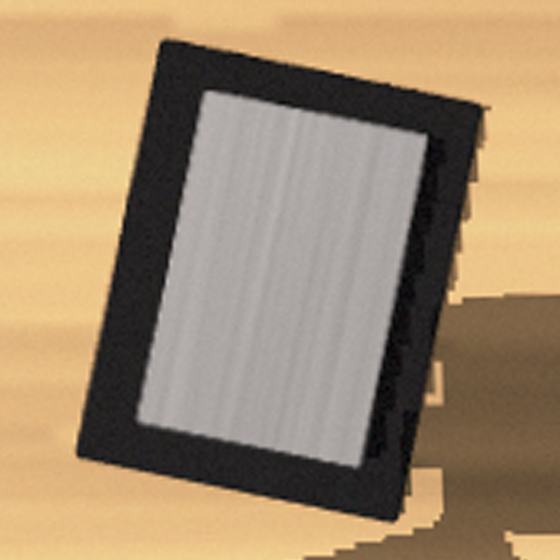

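View pics/m1c.png

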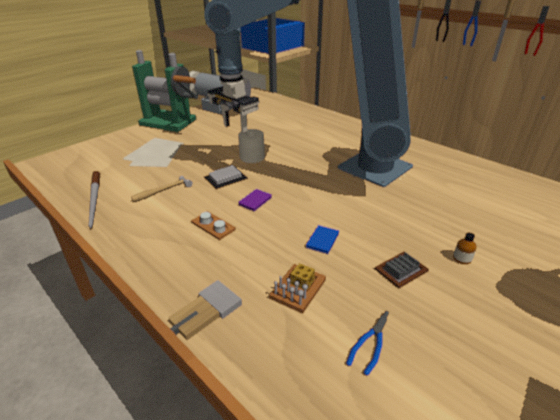

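View pics/m1s.png

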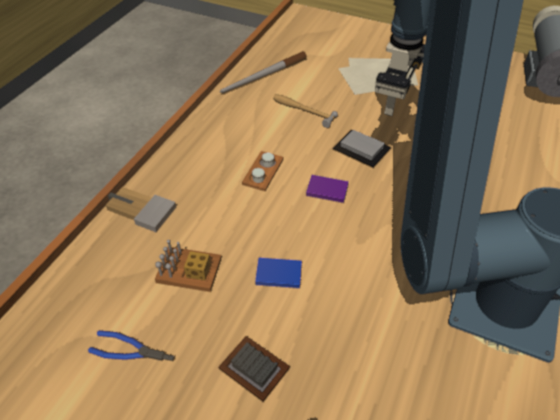

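The slab is on the pad, about 1 mm off centre and 0.1° off the pad's long side. In the scene view the tin (205,217), dapping block (302,272) and swage block (402,267) are in place. The hammer (187,182) and pliers (370,345) are where they were in the first picture. The gripper is clear, so I'm handing in.

```bash
python3 -c "
from h import *
print(robot.hand_in()); st()"
```

```text
the job is handed in; nothing more can be done
None
the job is handed in; nothing more can be done
```

I took the pile apart from the top down, put all four pieces in their places and handed the job in at about 58 s of the 109 s allowed. The hand-in reports no verdict.

| Piece | Last check |
|---|---|
| Tin | Less than 1 mm off the well centre by camera. It touched down at the right height for the well floor. |
| Dapping block | Less than 1 mm off the recess centre. It touched down on the recess floor. |
| Swage block | Grooves up, even margin all round by eye, and it touched down on the tray floor. I did not fit its final position numerically. |
| Bench block, tilted | Tilted about 0.28 rad. The wrist force reading dropped by about 6 N for 0.4 s while the edge rested on the pad. |
| Bench block, flat | About 1 mm off the pad's centre, with its long sides within 0.1° of the pad's. |

- **Pliers and hammer:** both look unmoved in the last scene and side pictures. I checked this by eye only.
- **Failed check:** the colour-mask fit of the swage block on the pile ran into the arm's shadow and gave the wrong size. I used its corners, read off the picture by eye, instead; they matched its size within 1 mm.
- **Possible loss of contact:** while I lowered the far end of the bench block, the wrist force reading went back to near the block's full weight. Its edge may have barely touched the pad partway down. It finished flat at the expected height and was not dropped.

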